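# Scan the blue-lidded sample at the reception desk

## Robot

A 6-joint arm with a two-finger parallel gripper is mounted at the origin on the work surface. World frame = base frame: x ahead of the robot, y to its left, z up, the work surface at z = 0. Lengths are in mm, angles in rad, forces in N, time in s.
With the tool pointing down it reaches from about 350 to 775 mm from the base axis. Payload 7.3 kg.
Tool frame: the origin (TCP) lies at the very end of the fingers, on their centre line; the grasp point (between the pads) lies bot.grip_point_offset behind it (bot.grip_point_offset is the distance from the TCP to the grasp point, in mm); z points along the fingers, y is the line along which they close (so a half turn about z gives the same grasp; the last joint's range is limited). The gripper opens to 92 mm and grips with 3 to 60 N. Pads are 19 mm wide; open, the fingers measure 130 mm over their backs; the gripper's body (75 mm by 190 mm) begins 47 mm behind the grasp point.
Start: joints at [1.058, 0.342, 1.524, -0, 1.275, -0.146], TCP at [188.268, 490.102, 226.741] pointing down, gripper open.
Joint ranges: [-2.53, 2.53], [-0.77, 2.02], [0.04, 2.7], [-1, 4.14], [0.28, 2.66], [-3.11, 3.11]. Speed limits (rad/s): [2.57, 2.57, 3.14, 3.14, 3.14, 3.14].

## Interface

Orientations are given as [roll, pitch, yaw] about the fixed x, y, z axes, in that order (R = Rz(yaw) Ry(pitch) Rx(roll)).
In Python, from plant import bot gives the robot as it stands. The module is installed in compiled form; this text tells all that it offers.
- The arm moves only by the tool carry_out, never from a script. Its argument "plan" is a list of rows, each an object of numbers: "tx", "ty", "tz": the shift along the world's x, y, z in mm; "rx", "ry", "rz": the turn, a rotation vector about the world's x, y, z in rad. A call has 1 to 12 rows; each row shifts and turns the commanded pose from where the row before left it; what a row does not reach is not made up. A row lasts 1/10 s, in which the tool goes at most 50 mm and 8.59 degrees, less where a joint would pass 70% of its speed; a pose out of reach is approached as far as the arm can. A call with a gripper value outside its range is refused whole. "gripper" is the closure, from 0 (fully open) to 1 (shut), set as the call begins (left out, the last holds). The fingers move at their own pace and stop on an object; the grip force is fixed at half the most. Time passes only in rows, so rows that do not move let the fingers close. It gives the time, the measured TCP pose, the force, the opening and the grip force at its end, in the units of the state.
- bot.get_obs(): the state, without advancing time (a new reading comes with each control period).
- bot.capture(name): name is "scene" or "top" or "wrist"; returns the picture (400x640x3 uint8, red, green, blue); there is no depth.
- bot.camera_model(name): a dict with "camera_matrix" (3x3 intrinsics, pixels), "R" (3x3) and "t" (3): a world point X has camera coordinates R X + t. Camera axes: x right, y down, z forward; pixel columns grow to the right and rows downward; lengths in mm; the calibration is good to about 2 mm. A picture is of the moment at which its call begins: read the wrist's pose just before it. camera_model takes no time and is no camera call; for the wrist camera it gives the pose at the moment of the call.
- bot.close_job(): hands the job in; it is judged then, once.
The state is a dict: "time": time; "joint_positions": joint angles; "dq": joint speeds; "tau": joint torques, N m; "tool_pos": TCP position; "tcp_rot": TCP orientation; "contact_force": force on the tool from outside, world axes, zero at the start; "moment": the same for the moment, N m; "grip_width": finger opening in mm; "finger_force": force on a finger pad.
Only numpy, scipy, OpenCV 4.12 (cv2) and the standard library are available. Lean on these libraries where they do the work, as an engineer would, in place of code of your own. Each camera call takes 0.05 s, during which the arm holds its last target. There are 200 camera calls.

## Task

Pick up the black barcode scanner from its grey pad and scan the label on the lid of the blue-lidded sample jar, and only that one: hold the scanner level with its window straight over the label, about 6 cm above it, the broad head running along the label's length, and keep it still for two seconds. Then lay the scanner back flat on the middle of its pad, lengthwise, without dropping it. Leave the labelled jars standing where they are.

Things in the scene. Friction and masses are not known exactly. Their poses are not given: they have to be found in the camera images.
- scanner: Black barcode scanner, 0.18 kg, lying on the pad. Handle along x from -105 to +40 mm, 34 wide (y), 32 high; broad head x = +40 to +90, 72 wide, 36 high; orange trigger on top behind the head. Red window under the head, centred at x = +65, y = 0, z = 0, looks along -z, scan line along y. Origin: flat underside, at the balance point; grip the handle there from above, closing along y; z up.
- rest_pad: Plain grey rest pad fixed to the desk, 240 (x) by 130 (y), 4 mm thick, thin white lines along its long edges. Origin: centre of its underside, on the desk top; x along its length, z up. The scanner starts on it, roughly centred and along x, head towards +x.
- blue_label (a point): Centre of the barcode label on the blue lid of the sample jar to scan, on top of the lid, 80 mm above the desk. Label white with black bars, 26 (x) by 50 (y) mm, length along y, z up. Jar loose, white, round, 72 mm across the lid, 80 high. A rack, a box and a basket up to 155 high stand beyond x = 0.67 m.
- red_label (a point): Centre of the barcode label on the red lid of another sample jar, which must not be scanned. Jar, label and axes like the blue one's. A third such jar, with a yellow lid and no label, stands nearby; the three stand in a row in any order, 85 mm or more between centres.
There are look-alikes about, which are no part of the job. What is shaped like the scanner but yellow is not meant.

How it is judged:
By the outcome, as a careful person would: the job done as asked, in the order asked, and still so for the second after the job is handed in, with the robot touching nothing.
It also fails if it takes over 48 s, if anything falls off the work surface, if the arm or the gripper's body presses on something with over 40 N, if the wrist force passes 120 N, or if a joint passes its speed limit or range.

## Working session

There is one attempt and no reset: what is moved stays moved. The work goes in short steps, Python scripts to look and compute and a tool call to move; the robot and the scene stay as the last step left them, time stands still between calls to the robot, and variables do not carry over. Pictures are saved under pics/ and viewed, at most 10 in all, crops included, and the job is handed in when it is done.

Besides the shell and the picture viewer there is one more tool, called after "Emit:" as name([rows], argument=value, ...), one row to a line, values as JSON. carry_out: Moves the arm, as the interface text tells. Its arguments: {"type":"object","properties":{"plan":{"type":"array"},"gripper":{"type":"number"}},"required":["plan"]}

```bash
mkdir -p pics; cat > h.py <<'E'
import numpy as np, cv2
from plant import bot
def cap(n,f=None):
    m=bot.camera_model(n); im=bot.capture(n)
    if f: cv2.imwrite('pics/'+f,cv2.cvtColor(im,cv2.COLOR_RGB2BGR))
    return im,m
def ray(m,uv):
    K,R,t=[np.array(m[k],float) for k in('camera_matrix','R','t')]
    return -R.T@t, R.T@np.linalg.solve(K,[uv[0],uv[1],1.])
def onz(m,uv,z):
    c,d=ray(m,uv); return c+d*(z-c[2])/d[2]
def tri(obs):
    A=np.zeros((3,3));b=np.zeros(3)
    for m,uv in obs:
        c,d=ray(m,uv);d=d/np.linalg.norm(d);P=np.eye(3)-np.outer(d,d);A+=P;b+=P@c
    return np.linalg.solve(A,b)
E
python3 - <<'E'
from h import *
for n in('scene','top','wrist'):
    im,m=cap(n,n+'0.png'); c,d=ray(m,(320,200)); print(n,c.round(),d.round(2),m['camera_matrix'])
o=bot.get_obs();print(o['tool_pos'],o['tcp_rot'],bot.grip_point_offset,o['time'])
s=np.vstack([cv2.imread('pics/top0.png')]);
E
```

```text
scene [1386.  344.  971.] [-0.64 -0.36 -0.68] [[434.67414842   0.         309.78690098]
 [  0.         434.67414842 201.67794357]
 [  0.           0.           1.        ]]
top [ 393. -134.  978.] [ 0.16 -0.03 -0.99] [[365.53089834   0.         318.75665613]
 [  0.         365.53089834 202.71718104]
 [  0.           0.           1.        ]]
wrist [109. 519. 384.] [ 0.31 -0.12 -0.94] [[281.94233961   0.         321.09145516]
 [  0.         281.94233961 193.0778408 ]
 [  0.           0.           1.        ]]
[188.09503611 489.83233256 226.22300035] [-3.14048519e+00 -1.71246739e-04  2.77485155e+00] 18.8 0.15
```

View pics/top0.png

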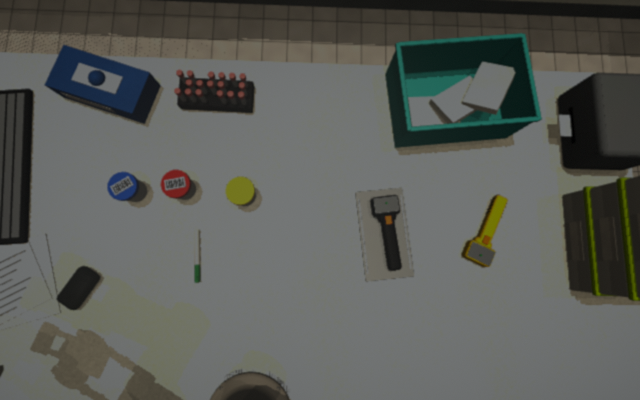

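View pics/scene0.png

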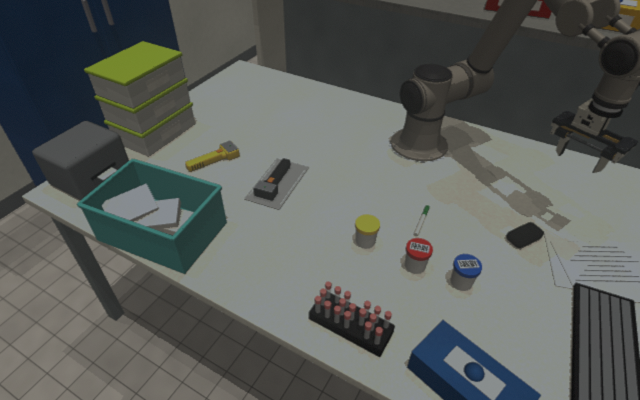

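The top view shows the black scanner at (388,232) on the grey pad, and a yellow look-alike at (487,230) that isn't meant. The blue lid with a label is at (124,186), the red lid at (176,184), and the unlabelled yellow lid at (240,191). A blue box at (100,82) and a black mouse-like object at (78,288) are not part of the job. Next I'll confirm this in one crop and take the measurements.

```bash
cat > meas.py <<'E'
from h import *
def cnt(mask,box):
    x0,y0,x1,y1=box; k=np.zeros_like(mask);k[y0:y1,x0:x1]=mask[y0:y1,x0:x1]
    c,_=cv2.findContours(k,cv2.RETR_EXTERNAL,cv2.CHAIN_APPROX_NONE); return max(c,key=cv2.contourArea)
E
python3 - <<'E'
from meas import *
t=cv2.imread('pics/top0.png');s=cv2.imread('pics/scene0.png')
a=cv2.resize(t[180:290,350:420],None,fx=4.5,fy=4.5,interpolation=cv2.INTER_CUBIC)
b=cv2.resize(t[160:212,95:207],None,fx=4,fy=4,interpolation=cv2.INTER_CUBIC)
c=cv2.resize(s[150:215,235:320],None,fx=4.5,fy=4.5,interpolation=cv2.INTER_CUBIC)
W=np.zeros((600,800,3),np.uint8)
W[:495,:315]=a;W[:208,320:768]=b;W[215:507,320:702]=c[:292,:382];cv2.imwrite('pics/crop1.png',W)
mt,ms=bot.camera_model('top'),bot.camera_model('scene')
ht,hs=[cv2.cvtColor(i,cv2.COLOR_BGR2HSV) for i in(t,s)]
boxes={'t':(95,160,207,212),'s':(400,230,490,295)}
for name,lo,hi in(('blue',(100,100,40),(130,255,255)),('red',(170,100,40),(180,255,255)),('yel',(22,120,60),(35,255,255))):
    o=[]
    for h,m,bx in((ht,mt,(95,160,265,215)),(hs,ms,(350,205,490,295))):
        c=cnt(cv2.inRange(h,lo,hi),bx); h2=cv2.convexHull(c)
        e=cv2.fitEllipse(h2); o.append((m,e[0])); print(name,np.round(e[0],1),np.round(e[1],1), onz(m,e[0],78).round(1))
    print(name,'tri',tri(o).round(1))
# orange trigger
o=[]
for h,m,bx in((ht,mt,(355,185,412,285)),(hs,ms,(245,155,310,210))):
    c=cnt(cv2.inRange(h,(5,140,90),(20,255,255)),bx);M=cv2.moments(c);u=(M['m10']/M['m00'],M['m01']/M['m00']);o.append((m,u));print('trig',np.round(u,1))
print(tri(o).round(1), onz(mt,o[0][1],38).round(1))
E
```

```text
blue [122.1 185.8] [27.7 29.9] [558.3 324.9  78. ]
blue [467.3 265.5] [22.6 28.5] [565.9 325.9  78. ]
blue tri [559.8 326.7  72.2]Traceback (most recent call last):
  File "<stdin>", line 14, in <module>
  File "meas.py", line 4, in cnt
    c,_=cv2.findContours(k,cv2.RETR_EXTERNAL,cv2.CHAIN_APPROX_NONE); return max(c,key=cv2.contourArea)
                                                                            ~~~^^^^^^^^^^^^^^^^^^^^^^^
ValueError: max() iterable argument is empty
```

View pics/crop1.png

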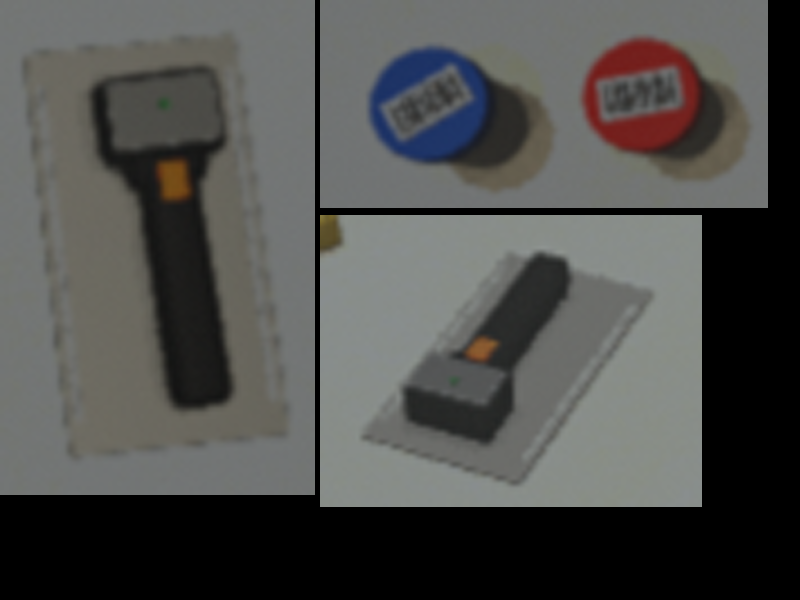

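The crop confirms the black scanner, with its grey-topped head towards the top of the image and an orange trigger, on a grey pad with white long edges. The blue lid's label has its length sloping up to the right. It sits next to the red lid, which has a similar label.

```bash
python3 - <<'E'
from meas import *
t=cv2.imread('pics/top0.png');s=cv2.imread('pics/scene0.png')
mt,ms=bot.camera_model('top'),bot.camera_model('scene')
ht,hs=[cv2.cvtColor(i,cv2.COLOR_BGR2HSV) for i in(t,s)]
def cen(c): M=cv2.moments(c);return (M['m10']/M['m00'],M['m01']/M['m00'])
for nm,bt,bs in(('blue',(106,171,142,202),(452,254,484,280)),('red',(160,169,194,200),(404,238,434,262))):
    o=[]
    for h,m,b in((ht,mt,bt),(hs,ms,bs)):
        k=cv2.inRange(h,(0,0,0),(180,110,255))
        # label: low saturation blob inside the lid's hull
        lid=cnt(cv2.inRange(h,(100,110,40),(130,255,255)) if nm=='blue' else cv2.inRange(h,(0,110,40),(8,255,255))|cv2.inRange(h,(165,110,40),(180,255,255)),b)
        H=np.zeros_like(k);cv2.drawContours(H,[cv2.convexHull(lid)],-1,255,-1);H=cv2.erode(H,np.ones((3,3)))
        k=cv2.morphologyEx(k&H,cv2.MORPH_CLOSE,np.ones((3,3)))
        c=cnt(k,(0,0,640,400)); r=cv2.minAreaRect(c); u=r[0]; o.append((m,u))
        P=np.array([onz(m,p,80)[:2] for p in c[:,0].astype(float)],np.float32); q=cv2.minAreaRect(P); bx=cv2.boxPoints(q)
        e=[bx[1]-bx[0],bx[2]-bx[1]];e=max(e,key=np.linalg.norm)
        print(nm,np.round(u,1),'z80',onz(m,u,80).round(1),'size',np.round(q[1],1),'long dir deg',np.degrees(np.arctan2(e[1],e[0])).round(1)%180)
    print(' tri',tri(o).round(1))
pad=[(355.6,191.6),(402.2,188.2),(413.8,276),(366.2,281.6)]
P=np.array([onz(mt,p,4) for p in pad]);print('pad',P.round(0)[:,:2].tolist(),P.mean(0).round(1))
a=(P[0]+P[1]-P[2]-P[3])/2;print('len',np.linalg.norm(a),np.linalg.norm(P[0]-P[1]),np.degrees(np.arctan2(a[1],a[0])))
hd=tri([(mt,(386.2,202.9)),(ms,(264.8,186.9))]);print('head dot',hd.round(1))
o=[]
for h,m,bx in((ht,mt,(355,185,412,285)),(hs,ms,(245,155,310,210))):
    c=cnt(cv2.inRange(h,(5,120,70),(22,255,255)),bx);o.append((m,cen(c)))
tr=tri(o);print('trig',tr.round(1))
k=cv2.inRange(ht,(0,0,0),(180,255,45));c=cnt(k,(355,230,412,285));c=c[:,0].astype(float)
Q=np.array([onz(mt,p,30)[:2] for p in c],np.float32);q=cv2.minAreaRect(Q);bx=cv2.boxPoints(q);e=max([bx[1]-bx[0],bx[2]-bx[1]],key=np.linalg.norm)
print('handle',np.round(q[0],1),np.round(q[1],1),np.degrees(np.arctan2(e[1],e[0])).round(1))
E
```

```text
blue [121.2 185.3] z80 [559.4 326.2  80. ] size [28.2 51.5] long dir deg 124.6
blue [468.  263.5] z80 [560.5 325.5  80. ] size [28.6 52.5] long dir deg 126.2
 tri [559.6 325.9  79.5]
red [174.7 183.2] z80 [567.7 196.8  80. ] size [27.4 51.1] long dir deg 102.4
red [419.4 246.9] z80 [569.3 196.5  80. ] size [29.  52.2] long dir deg 102.5
 tri [568.1 196.7  79. ]
pad [[572.0, -262.0], [584.0, -390.0], [349.0, -417.0], [333.0, -291.0]] [ 459.4 -340.     4. ]
len 238.6869286791402 128.34059710367777 6.736105477865142
head dot [ 537.4 -338.3   38. ]
trig [ 494.7 -344.6   36.8]
handle [ 417.5 -352.2] [104.1  35.6] 7.8
```

The blue label centre is at (560, 326, 80) with its length at about 125°. The scanner origin is near (473, −347) at a yaw of about 8°, and the pad centre is at (459, −340) at about 7°. I'll move over the scanner with tool yaw about 188° (the same grasp), then check from close up.

Emit:
carry_out([
  {"tx":26,"ty":-30,"rz":0.05},
  {"tx":26,"ty":-30,"rz":0.05},
  {"tx":26,"ty":-30,"rz":0.05},
  {"tx":26,"ty":-30,"rz":0.05},
  {"tx":26,"ty":-30,"rz":0.05},
  {"tx":26,"ty":-30,"rz":0.05},
  {"tx":26,"ty":-30,"rz":0.05},
  {"tx":26,"ty":-30,"rz":0.05},
  {"tx":10,"ty":-42,"rz":0.05},
  {"tx":10,"ty":-42,"rz":0.05},
  {"tx":10,"ty":-42},
  {"tx":10,"ty":-42},
])

```text
invalid input at $.plan[0]: expected keys tx, ty, tz, rx, ry, rz
```

Emit:
carry_out([
  {"tx":5,"ty":-40},
  {"tx":5,"ty":-40},
  {"tx":5,"ty":-40},
  {"tx":5,"ty":-40},
  {"tx":5,"ty":-40},
  {"tx":5,"ty":-40},
  {"tx":5,"ty":-40},
  {"ty":-40},
  {"ty":-40},
  {"ty":-40},
  {},
  {},
])

```text
invalid input at $.plan[0]: expected keys tx, ty, tz, rx, ry, rz
```

Emit:
carry_out([
  {"tx":26,"ty":-30,"tz":0,"rx":0,"ry":0,"rz":0.05},
  {"tx":26,"ty":-30,"tz":0,"rx":0,"ry":0,"rz":0.05},
  {"tx":26,"ty":-30,"tz":0,"rx":0,"ry":0,"rz":0.05},
  {"tx":26,"ty":-30,"tz":0,"rx":0,"ry":0,"rz":0.05},
  {"tx":26,"ty":-30,"tz":0,"rx":0,"ry":0,"rz":0.05},
  {"tx":26,"ty":-30,"tz":0,"rx":0,"ry":0,"rz":0.05},
  {"tx":26,"ty":-30,"tz":0,"rx":0,"ry":0,"rz":0.05},
  {"tx":26,"ty":-30,"tz":0,"rx":0,"ry":0,"rz":0.05},
  {"tx":10,"ty":-42,"tz":0,"rx":0,"ry":0,"rz":0.05},
  {"tx":10,"ty":-42,"tz":0,"rx":0,"ry":0,"rz":0.05},
  {"tx":10,"ty":-42,"tz":0,"rx":0,"ry":0,"rz":0},
  {"tx":10,"ty":-42,"tz":0,"rx":0,"ry":0,"rz":0},
])

```text
time: 1.35
tool_pos: [436.3, 80.4, 226.6]
tcp_rot: [3.141, -0.0, -3.008]
contact_force: [0.6, 0.4, 0.8]
grip_width: 91.8
finger_force: 0.0
```

Emit:
carry_out([
  {"tx":5,"ty":-40,"tz":0,"rx":0,"ry":0,"rz":0},
  {"tx":5,"ty":-40,"tz":0,"rx":0,"ry":0,"rz":0},
  {"tx":5,"ty":-40,"tz":0,"rx":0,"ry":0,"rz":0},
  {"tx":5,"ty":-40,"tz":0,"rx":0,"ry":0,"rz":0},
  {"tx":5,"ty":-40,"tz":0,"rx":0,"ry":0,"rz":0},
  {"tx":5,"ty":-40,"tz":0,"rx":0,"ry":0,"rz":0},
  {"tx":5,"ty":-40,"tz":0,"rx":0,"ry":0,"rz":0},
  {"tx":0,"ty":-40,"tz":0,"rx":0,"ry":0,"rz":0},
  {"tx":0,"ty":-40,"tz":0,"rx":0,"ry":0,"rz":0},
  {"tx":0,"ty":-40,"tz":0,"rx":0,"ry":0,"rz":0},
  {"tx":0,"ty":0,"tz":0,"rx":0,"ry":0,"rz":0},
  {"tx":0,"ty":0,"tz":0,"rx":0,"ry":0,"rz":0},
])

```text
time: 2.55
tool_pos: [470.8, -318.3, 226.0]
tcp_rot: [3.14, -0.001, -3.01]
contact_force: [-0.6, 0.1, -0.7]
grip_width: 91.4
finger_force: 0.0
```

```bash
python3 - <<'E'
from h import *
im,m=cap('wrist','w1.png'); np.savez('w1.npz',**m)
o=bot.get_obs();print(o['tool_pos'],o['tcp_rot'],o['joint_positions'],o['time'])
E
```

```text
[ 470.9883223  -317.35638281  226.24075545] [ 3.14013907e+00 -6.40622127e-04 -3.00886475e+00] [-7.28124790e-01  4.22284055e-01  1.40228340e+00  4.76670797e-04
  1.31854517e+00 -2.43176787e+00] 2.6
```

View pics/w1.png

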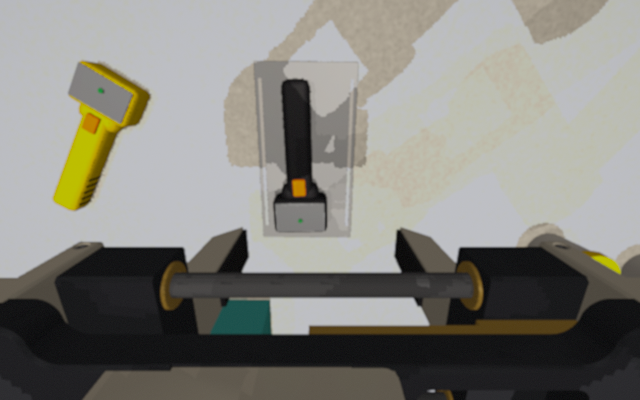

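The wrist view shows the scanner with its head dot at (300,220), trigger at (299,188) and tail at (296,80). The pad corners are at about (253,61), (358,62), (351,237) and (263,236). The yellow look-alike is at the left. Now I'll refine these positions.

```bash
python3 - <<'E'
from meas import *
w=cv2.imread('pics/w1.png');m=dict(np.load('w1.npz'));h=cv2.cvtColor(w,cv2.COLOR_BGR2HSV)
mt,ms=bot.camera_model('top'),bot.camera_model('scene')
P=np.array([onz(m,p,4) for p in[(253,61),(358,62),(351,237),(263,236)]]);print('pad',P[:,:2].round().tolist(),P.mean(0).round(1))
a=(P[3]+P[2]-P[0]-P[1])/2;print(np.linalg.norm(a),np.linalg.norm(P[0]-P[1]),np.linalg.norm(P[2]-P[3]),np.degrees(np.arctan2(a[1],a[0])))
def cen(c): M=cv2.moments(c);return (M['m10']/M['m00'],M['m01']/M['m00'])
g=cen(cnt(cv2.inRange(h,(45,80,30),(85,255,255)),(270,190,330,235)));t=cen(cnt(cv2.inRange(h,(5,120,70),(22,255,255)),(280,170,320,200)))
print(g,t,'dot',onz(m,g,40).round(1),'tri',tri([(m,g),(mt,(386.2,202.9)),(ms,(264.8,186.9))]).round(1),'trig',onz(m,t,38).round(1))
c=cnt(cv2.inRange(h,(0,0,0),(180,255,40)),(270,70,330,170))[:,0].astype(float)
Q=np.array([onz(m,p,34)[:2] for p in c],np.float32);q=cv2.minAreaRect(Q);bx=cv2.boxPoints(q);e=max([bx[1]-bx[0],bx[2]-bx[1]],key=np.linalg.norm)
print('handle',np.round(q[0],1),np.round(q[1],1),np.degrees(np.arctan2(e[1],e[0])).round(1)); print('tail',Q[Q[:,0]<Q[:,0].min()+6].mean(0))
hc=cnt(cv2.inRange(h,(0,0,70),(180,60,200)),(277,207,324,230));r=cv2.minAreaRect(hc);print('head',r,onz(m,r[0],40).round(1))
E
```

```text
pad [[350.0, -420.0], [334.0, -292.0], [571.0, -261.0], [586.0, -391.0]] [ 460.4 -341.     4. ]
237.93014170206405 129.09773126434703 130.98856549186377 7.096616551872052
(299.5, 220.5) (298.5581699346405, 187.4392156862745) dot [ 538.4 -339.3   40. ] tri [ 538.  -338.5   38.7] trig [ 493.8 -345.5   38. ]
handle [ 418.9 -355.9] [105.5  31.1] 8.7
tail [ 367.71945 -361.44162]
head ((300.0, 218.0), (22.0, 46.0), 90.0) [ 534.8 -339.    40. ]
```

Emit:
carry_out([
  {"tx":3,"ty":-30,"tz":-30,"rx":0,"ry":0,"rz":0.007},
  {"tx":0,"ty":0,"tz":-40,"rx":0,"ry":0,"rz":0},
  {"tx":0,"ty":0,"tz":-40,"rx":0,"ry":0,"rz":0},
  {"tx":0,"ty":0,"tz":-40,"rx":0,"ry":0,"rz":0},
  {"tx":0,"ty":0,"tz":-30,"rx":0,"ry":0,"rz":0},
  {"tx":0,"ty":0,"tz":-15,"rx":0,"ry":0,"rz":0},
  {"tx":0,"ty":0,"tz":0,"rx":0,"ry":0,"rz":0},
  {"tx":0,"ty":0,"tz":0,"rx":0,"ry":0,"rz":0},
  {"tx":0,"ty":0,"tz":0,"rx":0,"ry":0,"rz":0},
])

```text
time: 3.5
tool_pos: [475.2, -348.0, 33.3]
tcp_rot: [-3.14, 0.002, -3.001]
contact_force: [0.6, -0.1, 0.0]
grip_width: 91.9
finger_force: 0.0
```

Emit:
carry_out([
  {"tx":-1,"ty":0,"tz":-10,"rx":0,"ry":0,"rz":0},
  {"tx":0,"ty":0,"tz":-10,"rx":0,"ry":0,"rz":0},
  {"tx":0,"ty":0,"tz":-4,"rx":0,"ry":0,"rz":0},
  {"tx":0,"ty":0,"tz":0,"rx":0,"ry":0,"rz":0},
  {"tx":0,"ty":0,"tz":0,"rx":0,"ry":0,"rz":0},
])

```text
time: 4.0
tool_pos: [473.2, -347.9, 7.6]
tcp_rot: [3.141, -0.0, -3.001]
contact_force: [0.1, 1.4, 0.0]
grip_width: 92.2
finger_force: 0.0
```

Emit:
carry_out([
  {"tx":0,"ty":0,"tz":0,"rx":0,"ry":0,"rz":0},
  {"tx":0,"ty":0,"tz":0,"rx":0,"ry":0,"rz":0},
  {"tx":0,"ty":0,"tz":0,"rx":0,"ry":0,"rz":0},
  {"tx":0,"ty":0,"tz":0,"rx":0,"ry":0,"rz":0},
  {"tx":0,"ty":0,"tz":0,"rx":0,"ry":0,"rz":0},
  {"tx":0,"ty":0,"tz":0,"rx":0,"ry":0,"rz":0},
  {"tx":0,"ty":0,"tz":0,"rx":0,"ry":0,"rz":0},
  {"tx":0,"ty":0,"tz":0,"rx":0,"ry":0,"rz":0},
  {"tx":0,"ty":0,"tz":0,"rx":0,"ry":0,"rz":0},
  {"tx":0,"ty":0,"tz":0,"rx":0,"ry":0,"rz":0},
], gripper=1)

```text
time: 5.0
tool_pos: [473.2, -347.9, 7.7]
tcp_rot: [3.141, -0.0, -3.001]
contact_force: [-0.7, -0.1, -0.1]
grip_width: 33.8
finger_force: 30.0
```

Emit:
carry_out([
  {"tx":0,"ty":0,"tz":10,"rx":0,"ry":0,"rz":0},
  {"tx":0,"ty":0,"tz":20,"rx":0,"ry":0,"rz":0},
  {"tx":0,"ty":0,"tz":30,"rx":0,"ry":0,"rz":0},
  {"tx":0,"ty":0,"tz":30,"rx":0,"ry":0,"rz":0},
  {"tx":0,"ty":0,"tz":30,"rx":0,"ry":0,"rz":0},
  {"tx":0,"ty":0,"tz":30,"rx":0,"ry":0,"rz":0},
  {"tx":0,"ty":0,"tz":20,"rx":0,"ry":0,"rz":0},
  {"tx":0,"ty":0,"tz":0,"rx":0,"ry":0,"rz":0},
  {"tx":0,"ty":0,"tz":0,"rx":0,"ry":0,"rz":0},
])

```text
time: 5.9
tool_pos: [473.0, -347.6, 177.5]
tcp_rot: [3.141, -0.0, -3.001]
contact_force: [-0.3, 0.3, -2.1]
grip_width: 33.9
finger_force: 30.0
```

Emit:
carry_out([
  {"tx":-3,"ty":15,"tz":0,"rx":0,"ry":0,"rz":0},
  {"tx":-3,"ty":25,"tz":0,"rx":0,"ry":0,"rz":0},
  {"tx":-4,"ty":30,"tz":0,"rx":0,"ry":0,"rz":0},
  {"tx":-4,"ty":30,"tz":0,"rx":0,"ry":0,"rz":0},
  {"tx":-4,"ty":30,"tz":0,"rx":0,"ry":0,"rz":0},
  {"tx":-4,"ty":30,"tz":0,"rx":0,"ry":0,"rz":0},
  {"tx":-4,"ty":30,"tz":0,"rx":0,"ry":0,"rz":0},
  {"tx":-4,"ty":30,"tz":0,"rx":0,"ry":0,"rz":0},
  {"tx":-4,"ty":30,"tz":0,"rx":0,"ry":0,"rz":0},
  {"tx":-4,"ty":30,"tz":0,"rx":0,"ry":0,"rz":0},
  {"tx":-4,"ty":30,"tz":0,"rx":0,"ry":0,"rz":0},
  {"tx":-4,"ty":30,"tz":0,"rx":0,"ry":0,"rz":0},
])

```text
time: 7.1
tool_pos: [425.9, -6.6, 176.2]
tcp_rot: [3.14, -0.003, -3.002]
contact_force: [-0.1, 0.6, -2.3]
grip_width: 33.7
finger_force: 30.0
```

Emit:
carry_out([
  {"tx":-4,"ty":30,"tz":0,"rx":0,"ry":0,"rz":0.04},
  {"tx":-4,"ty":30,"tz":0,"rx":0,"ry":0,"rz":0.04},
  {"tx":-4,"ty":30,"tz":0,"rx":0,"ry":0,"rz":0.04},
  {"tx":-4,"ty":30,"tz":0,"rx":0,"ry":0,"rz":0.04},
  {"tx":-4,"ty":30,"tz":0,"rx":0,"ry":0,"rz":0.04},
  {"tx":-4,"ty":30,"tz":0,"rx":0,"ry":0,"rz":0.04},
  {"tx":-4,"ty":30,"tz":0,"rx":0,"ry":0,"rz":0.04},
  {"tx":0,"ty":30,"tz":0,"rx":0,"ry":0,"rz":0.04},
  {"tx":0,"ty":25,"tz":0,"rx":0,"ry":0,"rz":0.04},
  {"tx":0,"ty":15,"tz":0,"rx":0,"ry":0,"rz":0.04},
  {"tx":0,"ty":0,"tz":0,"rx":0,"ry":0,"rz":0.03},
  {"tx":0,"ty":0,"tz":0,"rx":0,"ry":0,"rz":0.03},
])

```text
time: 8.3
tool_pos: [398.5, 272.0, 176.4]
tcp_rot: [3.141, -0.003, -2.539]
contact_force: [0.6, -1.5, -1.0]
grip_width: 34.3
finger_force: 30.0
```

Emit:
carry_out([
  {"tx":14,"ty":2,"tz":0,"rx":0,"ry":0,"rz":0.015},
  {"tx":20,"ty":3,"tz":0,"rx":0,"ry":0,"rz":0},
  {"tx":20,"ty":3,"tz":0,"rx":0,"ry":0,"rz":0},
  {"tx":20,"ty":3,"tz":0,"rx":0,"ry":0,"rz":0},
  {"tx":20,"ty":3,"tz":0,"rx":0,"ry":0,"rz":0},
  {"tx":14,"ty":2,"tz":0,"rx":0,"ry":0,"rz":0},
  {"tx":0,"ty":0,"tz":0,"rx":0,"ry":0,"rz":0},
  {"tx":0,"ty":0,"tz":0,"rx":0,"ry":0,"rz":0},
  {"tx":0,"ty":0,"tz":0,"rx":0,"ry":0,"rz":0},
])

```text
time: 9.2
tool_pos: [506.3, 287.8, 177.2]
tcp_rot: [3.141, -0.002, -2.526]
contact_force: [0.4, 0.5, -1.5]
grip_width: 33.8
finger_force: 30.0
```

```bash
python3 - <<'E'
from h import *
o=bot.get_obs();print(o['tool_pos'],o['tcp_rot'])
a=[]
for n in('top','scene','wrist'):
    im,m=cap(n,n+'2.png'); np.savez(n+'2.npz',**m)
    a.append(im[...,::-1])
f=lambda i,x,y,w,h,s:cv2.resize(np.ascontiguousarray(i[y:y+h,x:x+w]),None,fx=s,fy=s,interpolation=cv2.INTER_CUBIC)
W=np.zeros((600,800,3),np.uint8)
W[:300,:400]=f(a[0],80,140,133,100,3)[:300,:399].repeat(1,0) if 0 else cv2.resize(a[0][140:240,80:213],(400,300))
W[:300,400:]=cv2.resize(a[1][190:290,400:533],(400,300))
W[300:,:480]=cv2.resize(a[2],(480,300)); cv2.imwrite('pics/c2.png',W)
E
```

```text
[506.26901841 287.75278386 177.17980564] [ 3.14107451e+00 -1.73144637e-03 -2.52616732e+00]
```

View pics/c2.png

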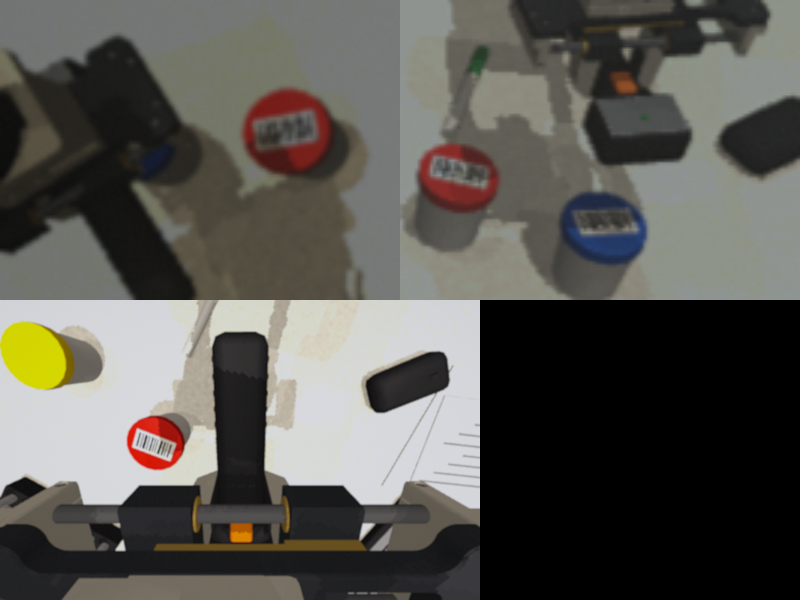

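The scanner is held level, with its head dot at about scene pixel (482,229). The blue lid and label are untouched below it and the red jar is clear to the side. Next I'll check the head dot position and the handle axis.

```bash
python3 - <<'E'
from meas import *
s=cv2.imread('pics/scene2.png');w=cv2.imread('pics/wrist2.png');ms=dict(np.load('scene2.npz'));mw=dict(np.load('wrist2.npz'))
def cen(c): M=cv2.moments(c);return (M['m10']/M['m00'],M['m01']/M['m00'])
hs=cv2.cvtColor(s,cv2.COLOR_BGR2HSV);hw=cv2.cvtColor(w,cv2.COLOR_BGR2HSV)
y=-2.526+np.pi;u=np.array([np.cos(y),np.sin(y)]);p=np.array([506.3,287.8]);print('yaw',np.degrees(y),'window by tcp',p+65*u)
c=cnt(cv2.inRange(hs,(40,60,20),(90,255,255)),(470,220,495,240));g=cen(c);print(g,onz(ms,g,209.5).round(1))
ts=cen(cnt(cv2.inRange(hs,(3,120,60),(22,255,255)),(465,205,490,225)));tw=cen(cnt(cv2.inRange(hw,(3,120,60),(22,255,255)),(290,290,350,330)))
print('trig tri',ts,tw,tri([(ms,ts),(mw,tw)]).round(1))
k=cv2.inRange(hw,(0,0,0),(180,255,75));c=cnt(k,(275,40,370,225))[:,0].astype(float)
for z in(203.,):
    Q=np.array([onz(mw,q,z)[:2] for q in c])-p; L=Q@u; S=Q@np.array([-u[1],u[0]])
    print('along',L.min().round(1),L.max().round(1))
    for lo in(-100,-90,-80,-70,-60,-50): 
        i=(L>lo)&(L<lo+10); print(lo,S[i].min().round(1),S[i].max().round(1))
E
```

```text
yaw 35.27086094995406 window by tcp [559.36803885 325.3337615 ]
(480.5, 228.5) [558.5 324.1 209.5]
trig tri (473.975, 217.1708333333333) (321.31731795857354, 309.97373478539396) [525.8 300.5 208. ]
along -108.5 -25.5
-100 -17.2 15.1
-90 -17.1 15.1
-80 -17.1 15.0
-70 -17.0 15.3
-60 -16.9 15.2
-50 -16.4 14.8
```

Emit:
carry_out([
  {"tx":1,"ty":1,"tz":-8,"rx":0,"ry":0,"rz":0},
  {"tx":0,"ty":0,"tz":-10,"rx":0,"ry":0,"rz":0},
  {"tx":0,"ty":0,"tz":-10,"rx":0,"ry":0,"rz":0},
  {"tx":0,"ty":0,"tz":-5,"rx":0,"ry":0,"rz":0},
  {"tx":0,"ty":0,"tz":0,"rx":0,"ry":0,"rz":0},
  {"tx":0,"ty":0,"tz":0,"rx":0,"ry":0,"rz":0},
  {"tx":0,"ty":0,"tz":0,"rx":0,"ry":0,"rz":0},
  {"tx":0,"ty":0,"tz":0,"rx":0,"ry":0,"rz":0},
  {"tx":0,"ty":0,"tz":0,"rx":0,"ry":0,"rz":0},
  {"tx":0,"ty":0,"tz":0,"rx":0,"ry":0,"rz":0},
  {"tx":0,"ty":0,"tz":0,"rx":0,"ry":0,"rz":0},
  {"tx":0,"ty":0,"tz":0,"rx":0,"ry":0,"rz":0},
])

```text
time: 10.55
tool_pos: [508.3, 289.1, 144.8]
tcp_rot: [3.142, 0.0, -2.526]
contact_force: [1.3, 0.6, -1.5]
grip_width: 33.5
finger_force: 30.0
```

Emit:
carry_out([
  {"tx":0,"ty":0,"tz":0,"rx":0,"ry":0,"rz":0},
  {"tx":0,"ty":0,"tz":0,"rx":0,"ry":0,"rz":0},
  {"tx":0,"ty":0,"tz":0,"rx":0,"ry":0,"rz":0},
  {"tx":0,"ty":0,"tz":0,"rx":0,"ry":0,"rz":0},
  {"tx":0,"ty":0,"tz":0,"rx":0,"ry":0,"rz":0},
  {"tx":0,"ty":0,"tz":0,"rx":0,"ry":0,"rz":0},
  {"tx":0,"ty":0,"tz":0,"rx":0,"ry":0,"rz":0},
  {"tx":0,"ty":0,"tz":0,"rx":0,"ry":0,"rz":0},
  {"tx":0,"ty":0,"tz":0,"rx":0,"ry":0,"rz":0},
  {"tx":0,"ty":0,"tz":0,"rx":0,"ry":0,"rz":0},
  {"tx":0,"ty":0,"tz":0,"rx":0,"ry":0,"rz":0},
  {"tx":0,"ty":0,"tz":0,"rx":0,"ry":0,"rz":0},
])

```text
time: 11.75
tool_pos: [508.3, 289.1, 144.7]
tcp_rot: [3.141, 0.0, -2.526]
contact_force: [0.5, 0.1, -1.1]
grip_width: 33.6
finger_force: 30.0
```

Emit:
carry_out([
  {"tx":0,"ty":0,"tz":0,"rx":0,"ry":0,"rz":0},
  {"tx":0,"ty":0,"tz":0,"rx":0,"ry":0,"rz":0},
  {"tx":0,"ty":0,"tz":0,"rx":0,"ry":0,"rz":0},
  {"tx":0,"ty":0,"tz":0,"rx":0,"ry":0,"rz":0},
  {"tx":0,"ty":0,"tz":0,"rx":0,"ry":0,"rz":0},
  {"tx":0,"ty":0,"tz":0,"rx":0,"ry":0,"rz":0},
  {"tx":0,"ty":0,"tz":0,"rx":0,"ry":0,"rz":0},
  {"tx":0,"ty":0,"tz":0,"rx":0,"ry":0,"rz":0},
  {"tx":0,"ty":0,"tz":0,"rx":0,"ry":0,"rz":0},
  {"tx":0,"ty":0,"tz":0,"rx":0,"ry":0,"rz":0},
])

```text
time: 12.75
tool_pos: [508.3, 289.1, 144.7]
tcp_rot: [3.142, -0.0, -2.526]
contact_force: [-0.2, 1.1, -2.9]
grip_width: 33.4
finger_force: 30.0
```

The scanner was held still for over 2 s with the window about 61 mm above the label. Now I'll take it back to the pad.

Emit:
carry_out([
  {"tx":0,"ty":0,"tz":13,"rx":0,"ry":0,"rz":0},
  {"tx":0,"ty":0,"tz":20,"rx":0,"ry":0,"rz":0},
  {"tx":-20,"ty":-3,"tz":0,"rx":0,"ry":0,"rz":0},
  {"tx":-30,"ty":-5,"tz":0,"rx":0,"ry":0,"rz":0},
  {"tx":-30,"ty":-5,"tz":0,"rx":0,"ry":0,"rz":0},
  {"tx":-28,"ty":-6,"tz":0,"rx":0,"ry":0,"rz":0},
  {"tx":0,"ty":-20,"tz":0,"rx":0,"ry":0,"rz":-0.02},
  {"tx":0,"ty":-30,"tz":0,"rx":0,"ry":0,"rz":-0.04},
  {"tx":4,"ty":-30,"tz":0,"rx":0,"ry":0,"rz":-0.05},
  {"tx":4,"ty":-30,"tz":0,"rx":0,"ry":0,"rz":-0.05},
  {"tx":4,"ty":-30,"tz":0,"rx":0,"ry":0,"rz":-0.05},
  {"tx":4,"ty":-30,"tz":0,"rx":0,"ry":0,"rz":-0.05},
])

```text
time: 13.95
tool_pos: [416.7, 99.0, 179.0]
tcp_rot: [-3.141, 0.002, -2.788]
contact_force: [0.9, 0.5, -1.1]
grip_width: 34.1
finger_force: 30.0
```

Emit:
carry_out([
  {"tx":4,"ty":-30,"tz":0,"rx":0,"ry":0,"rz":-0.05},
  {"tx":4,"ty":-30,"tz":0,"rx":0,"ry":0,"rz":-0.05},
  {"tx":4,"ty":-30,"tz":0,"rx":0,"ry":0,"rz":-0.05},
  {"tx":4,"ty":-30,"tz":0,"rx":0,"ry":0,"rz":-0.05},
  {"tx":4,"ty":-30,"tz":0,"rx":0,"ry":0,"rz":-0.03},
  {"tx":4,"ty":-30,"tz":0,"rx":0,"ry":0,"rz":0},
  {"tx":4,"ty":-30,"tz":0,"rx":0,"ry":0,"rz":0},
  {"tx":4,"ty":-30,"tz":0,"rx":0,"ry":0,"rz":0},
  {"tx":4,"ty":-30,"tz":0,"rx":0,"ry":0,"rz":0},
  {"tx":4,"ty":-30,"tz":0,"rx":0,"ry":0,"rz":0},
  {"tx":4,"ty":-30,"tz":0,"rx":0,"ry":0,"rz":0},
  {"tx":4,"ty":-30,"tz":0,"rx":0,"ry":0,"rz":0},
])

```text
time: 15.15
tool_pos: [464.6, -261.4, 179.0]
tcp_rot: [-3.141, 0.001, -3.017]
contact_force: [0.2, 0.7, -2.4]
grip_width: 33.5
finger_force: 30.0
```

Emit:
carry_out([
  {"tx":0,"ty":-30,"tz":0,"rx":0,"ry":0,"rz":0},
  {"tx":0,"ty":-20,"tz":0,"rx":0,"ry":0,"rz":0},
  {"tx":0,"ty":-10,"tz":0,"rx":0,"ry":0,"rz":0},
  {"tx":0,"ty":0,"tz":0,"rx":0,"ry":0,"rz":0},
  {"tx":0,"ty":0,"tz":0,"rx":0,"ry":0,"rz":0},
  {"tx":0,"ty":0,"tz":0,"rx":0,"ry":0,"rz":0},
])

```text
time: 15.75
tool_pos: [464.4, -318.8, 178.0]
tcp_rot: [3.141, 0.0, -3.015]
contact_force: [0.4, 0.2, -2.0]
grip_width: 34.0
finger_force: 30.0
```

Emit:
carry_out([
  {"tx":-1,"ty":-11,"tz":0,"rx":0,"ry":0,"rz":-0.004},
  {"tx":0,"ty":-10,"tz":-15,"rx":0,"ry":0,"rz":0},
  {"tx":0,"ty":0,"tz":-30,"rx":0,"ry":0,"rz":0},
  {"tx":0,"ty":0,"tz":-30,"rx":0,"ry":0,"rz":0},
  {"tx":0,"ty":0,"tz":-30,"rx":0,"ry":0,"rz":0},
  {"tx":0,"ty":0,"tz":-25,"rx":0,"ry":0,"rz":0},
  {"tx":0,"ty":0,"tz":-15,"rx":0,"ry":0,"rz":0},
  {"tx":0,"ty":0,"tz":0,"rx":0,"ry":0,"rz":0},
  {"tx":0,"ty":0,"tz":0,"rx":0,"ry":0,"rz":0},
  {"tx":0,"ty":0,"tz":0,"rx":0,"ry":0,"rz":0},
])

```text
time: 16.75
tool_pos: [463.7, -341.6, 33.5]
tcp_rot: [-3.14, 0.001, -3.021]
contact_force: [0.3, -0.6, -0.5]
grip_width: 33.9
finger_force: 30.0
```

```bash
python3 - <<'E'
from h import *
im,m=cap('scene','s3.png');im=cv2.resize(im[140:225,225:335],(770,595),interpolation=cv2.INTER_CUBIC);cv2.imwrite('pics/c3.png',im[...,::-1])
o=bot.get_obs();print(o['tool_pos'],o['tcp_rot'])
E
```

```text
[ 463.81139251 -341.58007894   33.71636456] [-3.13999315e+00  1.33446324e-03 -3.02041891e+00]
```

View pics/c3.png

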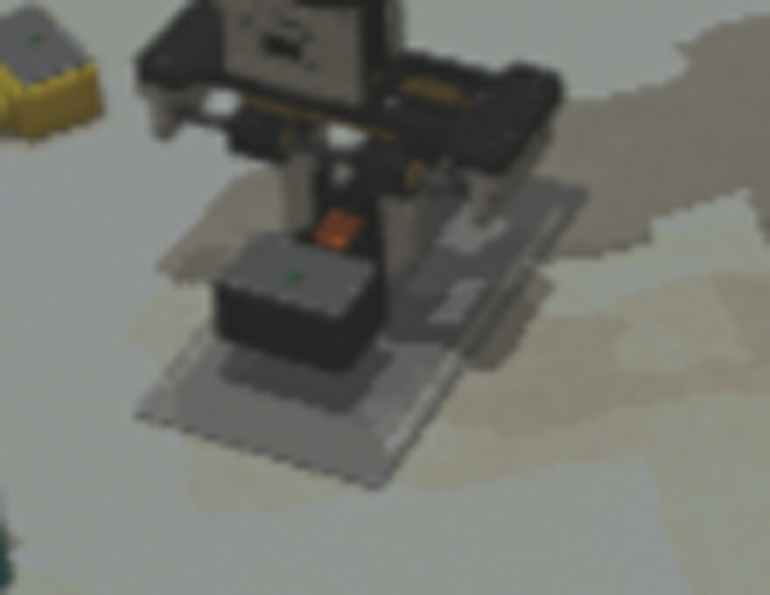

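The scanner hangs level about 26 mm above the pad. It is centred and aligned, with its head dot at (292,277) in the crop. I'll lower it slowly.

Emit:
carry_out([
  {"tx":0,"ty":1,"tz":-10,"rx":0,"ry":0,"rz":0},
  {"tx":0,"ty":0,"tz":-8,"rx":0,"ry":0,"rz":0},
  {"tx":0,"ty":0,"tz":-5,"rx":0,"ry":0,"rz":0},
  {"tx":0,"ty":0,"tz":-2,"rx":0,"ry":0,"rz":0},
  {"tx":0,"ty":0,"tz":0,"rx":0,"ry":0,"rz":0},
  {"tx":0,"ty":0,"tz":0,"rx":0,"ry":0,"rz":0},
  {"tx":0,"ty":0,"tz":0,"rx":0,"ry":0,"rz":0},
])

```text
time: 17.5
tool_pos: [463.2, -339.8, 7.7]
tcp_rot: [3.141, -0.0, -3.02]
contact_force: [-1.8, 1.0, 0.4]
grip_width: 34.1
finger_force: 30.0
```

Emit:
carry_out([
  {"tx":0,"ty":0,"tz":0,"rx":0,"ry":0,"rz":0},
  {"tx":0,"ty":0,"tz":0,"rx":0,"ry":0,"rz":0},
  {"tx":0,"ty":0,"tz":0,"rx":0,"ry":0,"rz":0},
  {"tx":0,"ty":0,"tz":0,"rx":0,"ry":0,"rz":0},
  {"tx":0,"ty":0,"tz":0,"rx":0,"ry":0,"rz":0},
  {"tx":0,"ty":0,"tz":0,"rx":0,"ry":0,"rz":0},
  {"tx":0,"ty":0,"tz":0,"rx":0,"ry":0,"rz":0},
  {"tx":0,"ty":0,"tz":0,"rx":0,"ry":0,"rz":0},
  {"tx":0,"ty":0,"tz":0,"rx":0,"ry":0,"rz":0},
  {"tx":0,"ty":0,"tz":0,"rx":0,"ry":0,"rz":0},
], gripper=0)

```text
time: 18.5
tool_pos: [463.3, -339.9, 7.7]
tcp_rot: [3.142, -0.0, -3.02]
contact_force: [0.2, -0.7, -0.2]
grip_width: 91.9
finger_force: 0.0
```

Emit:
carry_out([
  {"tx":0,"ty":0,"tz":10,"rx":0,"ry":0,"rz":0},
  {"tx":0,"ty":0,"tz":20,"rx":0,"ry":0,"rz":0},
  {"tx":0,"ty":0,"tz":35,"rx":0,"ry":0,"rz":0},
  {"tx":0,"ty":0,"tz":40,"rx":0,"ry":0,"rz":0},
  {"tx":0,"ty":0,"tz":40,"rx":0,"ry":0,"rz":0},
  {"tx":0,"ty":0,"tz":40,"rx":0,"ry":0,"rz":0},
  {"tx":0,"ty":0,"tz":40,"rx":0,"ry":0,"rz":0},
  {"tx":0,"ty":0,"tz":0,"rx":0,"ry":0,"rz":0},
  {"tx":0,"ty":0,"tz":0,"rx":0,"ry":0,"rz":0},
])

```text
time: 19.4
tool_pos: [463.4, -340.0, 234.2]
tcp_rot: [-3.14, 0.002, -3.02]
contact_force: [0.2, -0.3, -0.3]
grip_width: 91.7
finger_force: 0.0
```

```bash
python3 - <<'E'
from meas import *
im,m=cap('wrist','w4.png');s,ms=cap('scene','s4.png')
W=np.zeros((600,800,3),np.uint8);W[:300,:480]=cv2.resize(im,(480,300));W[300:,:480]=cv2.resize(s[140:240,225:385],(480,300));W[300:,480:]=cv2.resize(s[200:300,390:497],(320,300));cv2.imwrite('pics/c4.png',W[...,::-1])
h=cv2.cvtColor(im,cv2.COLOR_RGB2HSV)
def cen(c): M=cv2.moments(c);return (M['m10']/M['m00'],M['m01']/M['m00'])
for n,lo,hi,z in(('dot',(45,80,30),(85,255,255),40),('trig',(5,120,70),(22,255,255),38)):
    c=cnt(cv2.inRange(h,lo,hi),(275,150,350,260));p=cen(c) if len(c)>2 else c[0,0];P=onz(m,p,z)[:2]-[460,-340.7];a=np.radians(7);print(n,np.round(p,1),'pad frame',P@[np.cos(a),np.sin(a)],P@[-np.sin(a),np.cos(a)])
E
```

```text
dot [322.  218.3] pad frame 68.6612081367006 -0.4149237254537894
trig [322. 186.] pad frame 23.84976047095558 -0.4692681678684302
```

View pics/c4.png

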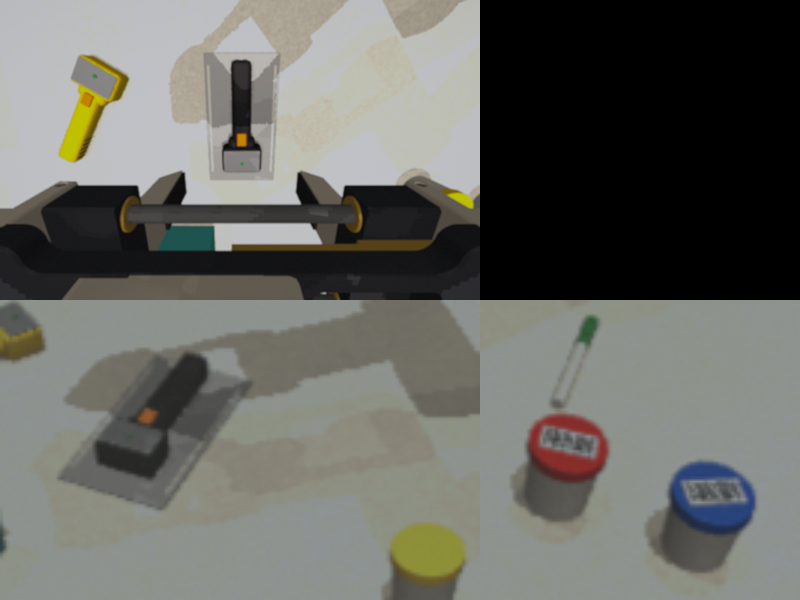

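The scanner lies flat on the middle of the pad and in line with it (dot at wrist pixel (322,218), within 1 mm sideways). The gripper is clear and the jars stand unmoved, so I'm handing the job in.

```bash
python3 -c "
from plant import bot
print(bot.close_job())"
```

```text
the job is handed in; nothing more can be done
None
```

The scanner was held level and still about 6 cm over the blue label for over two seconds, then laid flat on the middle of its pad; no jar moved, and the job was handed in at about 19.5 s with no verdict returned.

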